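# Load the tray for an imaging session

## Robot

A 6-joint arm with a two-finger parallel gripper is mounted at the origin on a cart in front of the work surface, level with it; the furniture and walls round the work are solid. World frame = base frame: x ahead of the robot, y to its left, z up, the work surface at z = 0. Lengths are in mm, angles in degrees, forces in N, time in s.
With the tool pointing down it reaches from about 300 to 750 mm from the base axis. Payload 8.5 kg.
Tool frame: the origin (TCP) lies on the centre line of the jaws, within the pads' length; the fingertips stand env.finger_overhang ahead of it and the grasp point (between the pads) lies 5 mm behind it (env.finger_overhang is the distance from the TCP to the fingertips, in mm); z points along the fingers, y is the line along which they close (so a half turn about z gives the same grasp; the last joint's range is limited). The gripper opens to 85 mm and grips with 20 to 120 N. Pads are 22 mm wide; open, the fingers measure 114 mm over their backs; the gripper's body (76 mm by 85 mm) begins 54 mm behind the grasp point. The pads swing forward as they close: fully open they stand 13 mm farther back than shut.
Start: joints at [62.779, 21.807, 74.336, -0, 83.858, -12.336], TCP at [141.28, 531.527, 245.322] pointing down, gripper open.
Joint ranges: [-178.18, 178.18], [-50.72, 133.34], [12.68, 142.11], [-81.47, 261.47], [9.98, 163.14], [-165.26, 165.26]. Speed limits (degrees/s): [136.94, 136.94, 180, 180, 180, 180].

## Interface

Orientations are given as a 3x3 rotation matrix whose columns are the frame's x, y, z axes.
In Python, from workcell import env gives the robot as it stands.
- The arm moves only by the tool step_arm, never from a script. Its argument "rows" is text: rows parted by semicolons, each of 7 numbers parted by spaces: the shift along the tool's x, y, z in m, then the turn, a rotation vector about the tool's x, y, z in degrees, then the gripper's target within -1 to 1 (fully open at 1, half-way at 0, shut at -1). In form: dx dy dz rx ry rz claw; .... A call has 1 to 10 rows; each row is the pose to reach, as a shift and turn from the pose commanded when the call began, along the tool's axes at that moment; what a row does not reach only later rows make up. A row lasts 1/10 s, in which the tool goes at most 50 mm and 8.59 degrees, less where a joint would pass 70% of its speed; a pose out of reach is approached as far as the arm can. A call with a gripper value outside its range is refused whole. The fingers move at their own pace and stop on an object; "grip_force" is the grip in N (left out, the last holds). Time passes only in rows, so rows that repeat a pose let the fingers close. It gives the time, the measured TCP pose, the force, the opening and the grip force at its end, in the units of the state.
- env.state(): the state, without advancing time (a new reading comes with each control period).
- env.snapshot(name): name is "side" or "top"; returns (picture, depth): 400x640x3 uint8, red, green, blue; 400x640 float32, mm along the optical axis (not along the pixel's ray), 0 where there is no reading.
- env.camera_params(name): a dict with "K" (3x3 intrinsics, pixels), "D" ([k1, k2, p1, p2, k3] as OpenCV has them; the pictures are not rectified), "eye" and "rotation" of the camera in the world. Camera axes: x right, y down, z forward; pixel columns grow to the right and rows downward; lengths in mm; the calibration is good to about 2 mm. A picture is of the moment at which its call begins. camera_params takes no time and is no camera call.
- env.close_job(): hands the job in; it is judged then, once.
Trained networks look in the newest picture that a camera, given by its name, has taken for a name from the list of things; names that differ only in an ending like _2 or _b are one class to them, and where a whole thing is asked for, a point or a joint stands for the part that bears it (a point fixed in the world has none). Each returns a list of dicts, best first, with "p" (0 to 1); they miss things now and then, are a little off and sometimes report something else, mostly with a low value. They report only what shows in the picture. A call takes as long as a camera call. They do not tell look-alikes from the thing itself.
- env.spot_in(camera, thing): "pixel" ([column, row] in pixels, amid what is visible of it).
- env.silhouettes(camera, thing): "pixels" (400x640 bool, what is visible of it) and "pixel" ([column, row] in pixels, amid what is visible of it).
The state is a dict: "time": time; "q": joint angles; "joint_vel": joint speeds; "effort": joint torques, N m; "tcp_pos": TCP position; "orientation": TCP orientation; "force": force on the tool from outside, world axes, zero at the start; "ft_torque": the same for the moment, N m; "finger_gap": opening from 0.0 (shut) to 1.0 (fully open); "finger_force": force on a finger pad.
Only numpy, scipy, OpenCV 4.12 (cv2) and the standard library are available. Lean on these libraries where they do the work, as an engineer would, in place of code of your own. Each camera call takes 0.05 s, during which the arm holds its last target. There are 200 camera calls.

## Task

Please load the steel tray for the imaging session next door: put in the culture dish with the pale cream filling (not a pink one), the all-white box of cover glasses (not a blue-lidded one), and the white objective canister with the screw lid. Set each one down gently, upright and flat on the floor of the tray, side by side.

Things in the scene. Friction and masses are not known exactly. Their poses are not given: they have to be found in the camera images.
- pale_dish_center (a point): Covered round culture dish with a pale cream filling, 58 mm across its rim (about 55 mm where it is pinched), 14 mm high, lying flat; the point is its centre, 7 mm above its underside; z up. The look-alikes have a pink filling. It stands on the bench with at least 25 mm free all round it.
- white_box_center (a point): Square box of cover glasses, all white, 36 x 36 mm, 20 mm high; the point is its centre, 10 mm above its underside; x and y are square to its sides, z up. The look-alikes have a blue lid. It stands on the bench with at least 25 mm free all round it.
- canister_center (a point): White round objective canister with a ribbed screw lid that stays on, 41 mm across, 58 mm high, standing upright; the point is its centre, 29 mm above its underside; z up. The bare objective nearby is slimmer (26 mm), with a green ring. It stands on the bench with at least 25 mm free all round it.
- tray_floor (a point): Middle of the floor of an open steel tray with a dark rubber liner; the tray is fixed on the bench. Clear inside it is 150 mm along the point's x and 230 mm along its y (the long way); walls 4 mm thick with a rolled rim, top of the rim 28 mm above this point; the point is 7 mm above the bench top. Small wire grips stand 17 mm out from the two short ends. z up.
Mind the look-alikes: they are no part of the job. What is shaped like the part that bears pale_dish_center but turquoise or yellow is not meant. What is shaped like the part that bears white_box_center but purple is not meant.

How it is judged:
By the outcome, as a careful person would: the job done as asked, in the order asked, and still so for the second after the job is handed in, with the robot touching nothing.
It also fails if it takes over 67 s, if anything falls off the work surface, if the arm or the gripper's body presses on something with over 40 N, if the wrist force passes 120 N, or if a joint passes its speed limit or range.

## Working session

There is one attempt and no reset: what is moved stays moved. The work goes in short steps, Python scripts to look and compute and a tool call to move; the robot and the scene stay as the last step left them, time stands still between calls to the robot, and variables do not carry over. Pictures are saved under pics/ and viewed, at most 10 in all, crops included, and the job is handed in when it is done.

Besides the shell and the picture viewer there is one more tool, called after "Call:" as name(argument=value, ...) on one line, values as JSON. step_arm: Moves the arm, as the interface text tells. Its arguments: {"type":"object","properties":{"rows":{"type":"string"},"grip_force":{"type":"number"}},"required":["rows"]}

```bash
mkdir -p pics; ls
cat > h.py <<'E'
import numpy as np, cv2
from workcell import env
def cam(n):
    c=env.camera_params(n); return np.array(c["K"],float),np.array(c["D"],float),np.array(c["eye"],float),np.array(c["rotation"],float)
def rays(n,px):
    K,D,e,R=cam(n)
    u=cv2.undistortPoints(np.array(px,float).reshape(-1,1,2),K,D).reshape(-1,2)
    return e,np.c_[u,np.ones(len(u))]@R.T
def at_z(n,px,z):
    e,d=rays(n,px); return e+d*((z-e[2])/d[:,2])[:,None]
def at_depth(n,px,dep):
    e,d=rays(n,px); return e+d*np.array(dep)[:,None]
E
python3 - <<'E'
from h import *
print(env.finger_overhang)
s=env.state(); print({k:np.round(v,3) for k,v in s.items()})
for n in("top","side"):
    im,d=env.snapshot(n); cv2.imwrite(f"pics/{n}0.png",im[...,::-1]); np.save(f"{n}0.npy",d)
    K,D,e,R=cam(n); print(n,e.round(1),R.round(2).tolist(),K[0,0].round())
    for t in ("pale_dish_center","white_box_center","canister_center","tray_floor"):
        for r in env.silhouettes(n,t):
            m=r["pixels"]; ys,xs=np.nonzero(m&(d>0))
            P=at_depth(n,np.c_[xs,ys],d[ys,xs]) if len(xs) else np.zeros((1,3))
            print(t,round(r["p"],2),np.round(r["pixel"]),len(xs),np.median(P,0).round(),np.percentile(P,[3,97],axis=0).round().tolist(), np.median(im[m],0))
E
```

```text
pics
14.0
{'time': np.float64(0.0), 'q': array([ 62.779,  21.842,  74.386,  -0.   ,  83.855, -12.337]), 'joint_vel': array([ 0.137, -0.095,  0.035, -0.026,  0.042, -0.007]), 'effort': array([ 2.0000e-03, -4.4846e+01, -2.3128e+01, -0.0000e+00,  5.0000e-03,
        0.0000e+00]), 'tcp_pos': array([141.161, 531.299, 244.691]), 'orientation': array([[-0.966,  0.257, -0.001],
       [ 0.257,  0.966, -0.001],
       [ 0.   , -0.001, -1.   ]]), 'force': array([ 0.668, -0.015, -0.292]), 'ft_torque': array([ 0.04 , -0.027, -0.011]), 'finger_force': np.float64(0.0), 'finger_gap': np.float64(0.998)}
top [313.4 192.9 872.2] [[-0.07, -0.98, 0.2], [-1.0, 0.07, -0.01], [-0.01, -0.2, -0.98]] 375.0
pale_dish_center 0.94 [334. 176.] 458 [568. 149.  14.] [[543.0, 124.0, 11.0], [594.0, 174.0, 17.0]] [ 36. 115. 101.]
pale_dish_center 0.86 [302. 211.] 473 [493. 235.  15.] [[468.0, 210.0, 11.0], [518.0, 259.0, 17.0]] [121. 112.  95.]
pale_dish_center 0.85 [342. 275.] 531 [336. 155.  14.] [[311.0, 130.0, 11.0], [361.0, 181.0, 17.0]] [140. 142.  21.]
white_box_center 0.68 [246. 236.] 256 [437. 367.  20.] [[41
[... 594 characters left out ...]
39. 133.  53.]
pale_dish_center 0.79 [318. 199.] 550 [492. 230.  13.] [[467.0, 204.0, 5.0], [517.0, 258.0, 16.0]] [113. 106.  87.]
pale_dish_center 0.7 [349. 233.] 631 [568. 144.  13.] [[543.0, 119.0, 5.0], [593.0, 172.0, 16.0]] [ 41. 105.  91.]
pale_dish_center 0.44 [379. 192.] 469 [617. 226.  51.] [[600.0, 218.0, 5.0], [636.0, 251.0, 59.0]] [100.  96.  83.]
white_box_center 0.62 [298. 145.] 229 [436. 359.  17.] [[417.0, 344.0, 5.0], [454.0, 380.0, 20.0]] [141. 142. 127.]
canister_center 0.7 [377. 193.] 492 [617. 227.  52.] [[599.0, 218.0, 4.0], [635.0, 253.0, 59.0]] [104. 102.  87.]
tray_floor 0.94 [307. 334.] 12200 [497. -56.   6.] [[413.0, -161.0, 3.0], [582.0, 68.0, 34.0]] [30. 29. 27.]
```

View pics/top0.png

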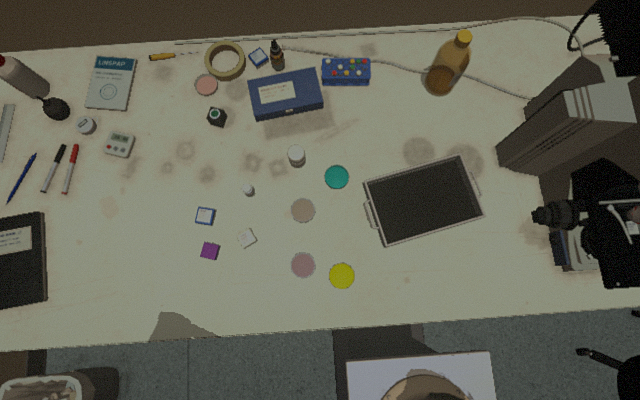

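View pics/side0.png

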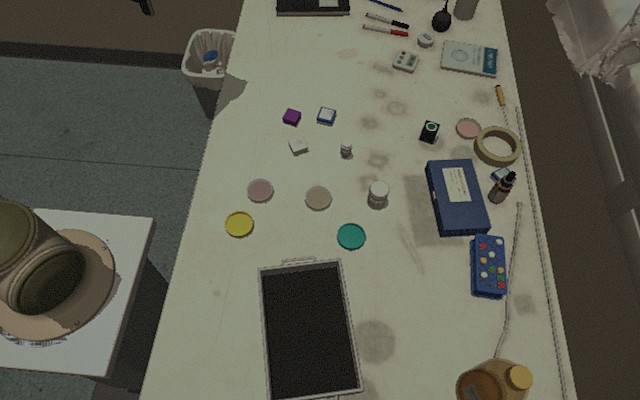

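The top view shows the pale cream dish at (302,211), pink dishes at (303,265) and (206,85), the white box at (248,237), the canister at (296,156) and the tray centred at (423,200). The side view agrees: dish (318,198), box (299,147), canister (378,193), tray (307,330).

```bash
cat > loc.py <<'E'
from h import *
def top_pts(n,t,near,zlo,zhi,d,r=60):
    for s in env.silhouettes(n,t):
        m=cv2.dilate(s["pixels"].astype(np.uint8),np.ones((5,5)))>0
        ys,xs=np.nonzero(m&(d>0)); P=at_depth(n,np.c_[xs,ys],d[ys,xs])
        if np.hypot(*(np.median(P,0)[:2]-near))<r: return P[(P[:,2]>zlo)&(P[:,2]<zhi)],s
    return None,None
E
python3 - <<'E'
from loc import *
for n in("top","side"):
    im,d=env.snapshot(n)
    for t,c,zl,zh in (("pale_dish_center",(493,233),8,22),("white_box_center",(437,363),13,27),("canister_center",(613,240),50,66)):
        P,s=top_pts(n,t,c,zl,zh,d,20)
        if P is None: print(n,t,None);continue
        r=cv2.minAreaRect(P[:,:2].astype(np.float32)); cc=cv2.minEnclosingCircle(P[:,:2].astype(np.float32))
        print(n,t,len(P),"mean",P.mean(0).round(1),"rect",np.round(r[0],1),np.round(r[1],1),round(r[2],1),"circ",np.round(cc[0],1),round(cc[1],1))
        # silhouette contour projected at top height
        zt={"p":14,"w":20,"c":58}[t[0]]
        cnt=max(cv2.findContours(s["pixels"].astype(np.uint8),0,1)[0],key=len).reshape(-1,2)
        Q=at_z(n,cnt,zt)[:,:2].astype(np.float32); r=cv2.minAreaRect(Q); print("   sil",np.round(r[0],1),np.round(r[1],1),round(r[2],1))
    s=env.silhouettes(n,"tray_floor")[0]; m=cv2.dilate(s["pixels"].astype(np.uint8),np.ones((7,7)))>0
    ys,xs=np.nonzero(m&(d>0)); P=at_depth(n,np.c_[xs,ys],d[ys,xs])
    for lo,hi,l in((28,42,"rim"),(-2,14,"floor")):
        Q=P[(P[:,2]>lo)&(P[:,2]<hi)]
        if l=="floor":
            g=im[ys,xs].mean(1)[(P[:,2]>lo)&(P[:,2]<hi)]; Q=Q[g<55]
        r=cv2.minAreaRect(Q[:,:2].astype(np.float32)); print(n,l,len(Q),np.median(Q,0).round(1),np.round(r[0],1),np.round(r[1],1),round(r[2],1))
E
```

```text
top pale_dish_center 480 mean [493.4 234.5  14.5] rect [493.7 235.6] [56.3 55.8] 86.6 circ [494.2 234.5] 29.3
   sil [493.7 234.4] [60.7 59.8] 41.1
top white_box_center 246 mean [436.3 367.1  19.6] rect [436.7 367.7] [36.1 35.4] 29.2 circ [436.4 367.7] 23.7
   sil [434.8 366.5] [39.7 38. ] 30.4
top canister_center 234 mean [618.3 239.9  57.7] rect [618.7 240.2] [38.7 37.5] 59.9 circ [620.1 240. ] 20.3
   sil [610.2 238.9] [38.9 53.3] 87.2
top rim 970 [495.6 -49.2  34.3] [497.2 -45.5] [162.3 266.7] 12.7
top floor 5909 [496.9 -49.5   7.2] [497.4 -46. ] [155.  238.9] 12.9
side pale_dish_center 523 mean [492.3 230.3  12.9] rect [491.9 231.1] [56.1 57.4] 4.1 circ [491.6 231. ] 30.1
   sil [493.1 229.5] [58.  62.3] 5.5
side white_box_center 207 mean [434.8 362.7  17.8] rect [434.5 364.5] [34.9 37.7] 27.2 circ [434.3 363.4] 23.5
   sil [437.4 356.8] [39.1 48.3] 28.4
side canister_center 260 mean [617.9 235.7  56.3] rect [617.7 236.8] [37.7 38.4] 74.9 circ [617.9 237.9] 20.3
   sil [614.2 220.5] [69.8 38.1] 74.8
side rim 1432 [507.6 -59.1  33.4] [495.2 -46. ] [162.3 259. ] 12.8
side floor 10249 [496.2 -57.8   6.1] [496.8 -51.7] [152.  240.4] 12.8
```

```bash
cat > go.py <<'E'
import sys
from h import *
from scipy.spatial.transform import Rotation as Ro
def plan(x,y,z,yaw):
    s=env.state(); R=np.array(s["orientation"]); p=np.array(s["tcp_pos"])
    a=np.radians(yaw); yv=np.array([np.cos(a),np.sin(a),0]); zv=np.array([0,0,-1.]); T=np.c_[np.cross(yv,zv),yv,zv]
    print("t",round(s["time"],2),"p",p.round(1),"d",(R.T@(np.array([x,y,z])-p)/1000).round(4),"rot",Ro.from_matrix(R.T@T).as_rotvec(degrees=True).round(2),"gap",round(s["finger_gap"],3),"F",np.round(s["force"],1),"ff",round(s["finger_force"],1))
if __name__=="__main__": plan(*map(float,sys.argv[1:5]))
E
python3 go.py 493 232.7 90 12.8
```

```text
t 1.0 p [141.3 531.5 245.3] d [-0.4167 -0.1984  0.1553] rot [-0.    0.   62.32] gap 1.001 F [0.8 0.5 0.3] ff 0.0
```

Call:
step_arm(rows="-0.417 -0.198 0.155 0 0 62.3 0.6; -0.417 -0.198 0.155 0 0 62.3 0.6; -0.417 -0.198 0.155 0 0 62.3 0.6; -0.417 -0.198 0.155 0 0 62.3 0.6; -0.417 -0.198 0.155 0 0 62.3 0.6; -0.417 -0.198 0.155 0 0 62.3 0.6; -0.417 -0.198 0.155 0 0 62.3 0.6; -0.417 -0.198 0.155 0 0 62.3 0.6; -0.417 -0.198 0.155 0 0 62.3 0.6; -0.417 -0.198 0.155 0 0 62.3 0.6", grip_force=25)

```text
time: 2.0
tcp_pos: [495.3, 230.9, 89.4]
orientation: [[-0.22, 0.975, -0.0], [0.975, 0.22, -0.0], [-0.0, -0.0, -1.0]]
force: [-0.7, 0.5, -0.7]
finger_gap: 0.8
finger_force: 0.0
```

Call:
step_arm(rows="0 0 0 0 0 0 0.6; 0 0 0 0 0 0 0.6; 0 0 0 0 0 0 0.6")

```text
time: 2.3
tcp_pos: [492.8, 233.8, 90.7]
orientation: [[-0.223, 0.975, 0.0], [0.975, 0.223, 0.0], [0.0, 0.0, -1.0]]
force: [1.2, 1.2, 0.1]
finger_gap: 0.798
finger_force: 0.0
```

```bash
python3 - <<'E'
from h import *
im,d=env.snapshot("side"); i2,d2=env.snapshot("top")
a=cv2.resize(im[110:290,200:460],None,fx=3,fy=3)[:540,:780]; cv2.imwrite("pics/side1.png",a[...,::-1])
E
python3 go.py 493 232.7 25 12.8
```

```text
t 2.4 p [492.7 234.   90.9] d [-0.0014 -0.0001  0.0659] rot [ 0.04 -0.    0.11] gap 0.798 F [-0.6 -0.  -0.5] ff 0.0
```

View pics/side1.png

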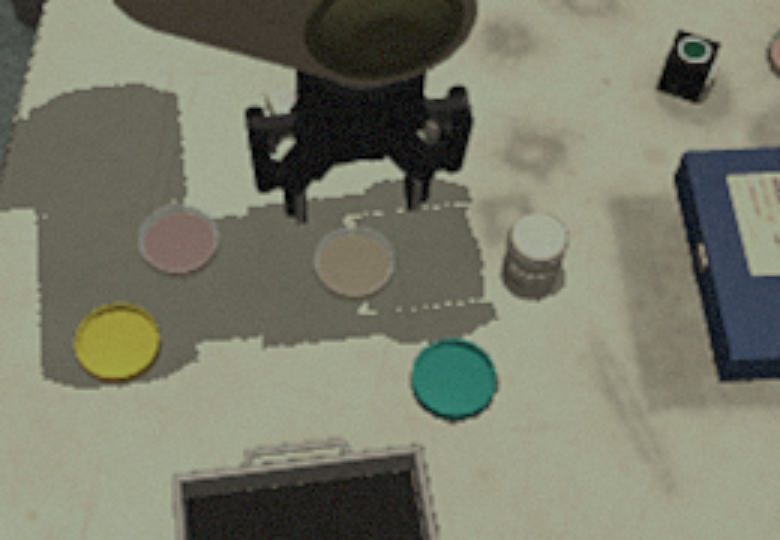

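The crop shows the gripper above the cream dish (crop (355,262)), with fingertips at about (297,215) and (413,205) straddling it laterally. I'll check the tip height via depth.

Run:
```python
from h import *
for n in("side","top"):
    im,d=env.snapshot(n); ys,xs=np.mgrid[0:400,0:640]; ys=ys.ravel();xs=xs.ravel(); dd=d.ravel(); ok=dd>0
    P=at_depth(n,np.c_[xs,ys][ok],dd[ok])
    a=np.radians(12.8); rel=P[:,:2]-[492.7,234]; u=rel@[np.cos(a),np.sin(a)]; v=rel@[-np.sin(a),np.cos(a)]
    for s in(-1,1):
        k=(np.abs(v)<18)&(s*u>30)&(s*u<62)&(P[:,2]>65)&(P[:,2]<140)
        if k.any():
            z=P[k,2]; print(n,s,k.sum(),"z",np.sort(z)[:6].round(1)); lo=k&(P[:,2]<z.min()+20); print(np.percentile(u[lo],[5,50,95]).round(1),np.percentile(v[lo],[5,50,95]).round(1))
```

```text
side -1 188 z [84.2 86.9 87.9 89.2 89.4 89.5]
[-48.  -42.  -36.2] [-13.3 -11.   -6.3]
side 1 201 z [84.2 86.7 87.1 87.3 87.3 87.8]
[32.7 35.9 45.8] [-13.2  -8.3   7.3]
```

Call:
step_arm(rows="-0.001 0 0.02 0 0 0 0.6; -0.001 0 0.04 0 0 0 0.6; -0.001 0 0.055 0 0 0 0.6; -0.001 0 0.065 0 0 0 0.6; -0.001 0 0.072 0 0 0 0.6; -0.001 0 0.076 0 0 0 0.6; -0.001 0 0.077 0 0 0 0.6; -0.001 0 0.077 0 0 0 0.6")

```text
time: 3.3
tcp_pos: [493.8, 232.2, 13.6]
orientation: [[-0.222, 0.975, 0.001], [0.975, 0.222, 0.0], [0.0, 0.001, -1.0]]
force: [-0.4, 0.3, 0.5]
finger_gap: 0.799
finger_force: 0.0
```

```bash
python3 go.py 493 232.7 13 12.8
```

```text
t 3.3 p [493.8 232.2  13.6] d [ 0.0007 -0.0007  0.0006] rot [ 0.04 -0.    0.02] gap 0.799 F [-0.4  0.3  0.5] ff 0.0
```

Call:
step_arm(rows="0 0 0 0 0 0 0.45; 0 0 0 0 0 0 0.35; 0 0 0 0 0 0 0; 0 0 0 0 0 0 0; 0 0 0 0 0 0 0; 0 0 0 0 0 0 0; 0 0 0 0 0 0 0", grip_force=25)

```text
time: 4.0
tcp_pos: [493.8, 232.1, 14.0]
orientation: [[-0.222, 0.975, 0.001], [0.975, 0.222, 0.0], [0.0, 0.001, -1.0]]
force: [-0.6, -0.6, 5.8]
finger_gap: 0.628
finger_force: 25.6
```

Call:
step_arm(rows="0 0 -0.005 0 0 0 0; 0 0 -0.015 0 0 0 0; 0 0 -0.035 0 0 0 0; 0 0 -0.06 0 0 0 0; 0 0 -0.08 0 0 0 0; 0 0 -0.085 0 0 0 0")

```text
time: 4.6
tcp_pos: [494.5, 232.3, 100.9]
orientation: [[-0.222, 0.975, 0.004], [0.975, 0.222, 0.001], [0.0, 0.004, -1.0]]
force: [-0.4, 0.3, -0.4]
finger_gap: 0.631
finger_force: 26.4
```

```bash
python3 go.py 512.5 -117.3 95 12.8
python3 - <<'E'
from loc import *
im,d=env.snapshot("side"); cv2.imwrite("pics/side2.png",cv2.resize(im[110:290,200:460],None,fx=2,fy=2)[...,::-1])
E
```

```text
t 4.6 p [494.5 232.3 100.9] d [-0.3449 -0.0601  0.0057] rot [ 0.25 -0.    0.02] gap 0.631 F [-0.4  0.3 -0.4] ff 26.4
```

View pics/side2.png

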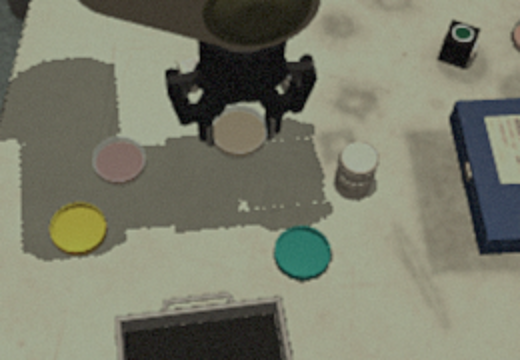

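The cream dish (crop (240,130)) is held between the fingers, level; the bench spot below it is empty. Now moving to the tray.

Call:
step_arm(rows="-0.02 -0.0035 0 0 0 0 0; -0.055 -0.0096 0 0 0 0 0; -0.095 -0.0165 0 0 0 0 0; -0.14 -0.0244 0 0 0 0 0; -0.185 -0.0322 0 0 0 0 0; -0.23 -0.04 0 0 0 0 0; -0.27 -0.047 0 0 0 0 0; -0.305 -0.053 0 0 0 0 0; -0.33 -0.0575 0 0 0 0 0; -0.345 -0.06 0 0 0 0 0")

```text
time: 5.65
tcp_pos: [511.3, -119.4, 97.5]
orientation: [[-0.22, 0.976, -0.001], [0.976, 0.22, 0.0], [0.001, -0.001, -1.0]]
force: [0.7, 0.1, -0.1]
finger_gap: 0.63
finger_force: 26.4
```

Call:
step_arm(rows="0 0 0 0 0 0 0; 0 0 0 0 0 0 0")

```text
time: 5.85
tcp_pos: [511.4, -116.7, 97.9]
orientation: [[-0.222, 0.975, -0.001], [0.975, 0.222, 0.001], [0.001, -0.001, -1.0]]
force: [0.5, 0.7, 0.4]
finger_gap: 0.629
finger_force: 26.4
```

```bash
python3 go.py 512.5 -117.3 25 12.8
```

```text
t 5.85 p [ 511.4 -116.7   97.9] d [-0.0009  0.001   0.0729] rot [-0.04 -0.06  0.03] gap 0.629 F [0.5 0.7 0.4] ff 26.4
```

Descend to about z 25, then finely until contact.

Call:
step_arm(rows="0 0.001 0.015 0 0 0 0; 0 0.001 0.035 0 0 0 0; 0 0.001 0.052 0 0 0 0; 0 0.001 0.064 0 0 0 0; 0 0.001 0.07 0 0 0 0; 0 0.001 0.073 0 0 0 0; 0 0.001 0.074 0 0 0 0; 0 0.001 0.074 0 0 0 0")

```text
time: 6.65
tcp_pos: [512.9, -117.5, 24.8]
orientation: [[-0.222, 0.975, 0.001], [0.975, 0.222, -0.0], [-0.001, 0.001, -1.0]]
force: [-0.1, 0.5, -0.6]
finger_gap: 0.629
finger_force: 26.4
```

Call:
step_arm(rows="0 0 0.001 0 0 0 0; 0 0 0.002 0 0 0 0; 0 0 0.002 0 0 0 0")

```text
time: 6.95
tcp_pos: [512.6, -117.4, 22.4]
orientation: [[-0.222, 0.975, 0.0], [0.975, 0.222, -0.0], [-0.0, 0.0, -1.0]]
force: [0.2, 0.1, -0.7]
finger_gap: 0.627
finger_force: 26.4
```

Call:
step_arm(rows="0 0 0.001 0 0 0 0; 0 0 0.001 0 0 0 0; 0 0 0.001 0 0 0 0")

```text
time: 7.25
tcp_pos: [512.6, -117.4, 21.3]
orientation: [[-0.222, 0.975, -0.0], [0.975, 0.222, -0.0], [-0.0, -0.0, -1.0]]
force: [-0.0, -0.3, 0.2]
finger_gap: 0.626
finger_force: 26.4
```

Call:
step_arm(rows="0 0 0.001 0 0 0 0; 0 0 0.001 0 0 0 0; 0 0 0.001 0 0 0 0")

```text
time: 7.55
tcp_pos: [512.7, -117.5, 20.9]
orientation: [[-0.222, 0.975, 0.0], [0.975, 0.222, -0.0], [-0.0, 0.0, -1.0]]
force: [-1.7, 1.6, 6.6]
finger_gap: 0.628
finger_force: 27.1
```

Call:
step_arm(rows="0 0 0 0 0 0 0.35; 0 0 0 0 0 0 0.5; 0 0 0 0 0 0 0.55; 0 0 0 0 0 0 0.55; 0 0 -0.01 0 0 0 0.55; 0 0 -0.03 0 0 0 0.55; 0 0 -0.06 0 0 0 0.55; 0 0 -0.085 0 0 0 0.55")

```text
time: 8.35
tcp_pos: [512.7, -117.4, 107.3]
orientation: [[-0.222, 0.975, 0.001], [0.975, 0.222, -0.0], [-0.001, 0.001, -1.0]]
force: [-0.0, -0.7, 0.5]
finger_gap: 0.774
finger_force: 0.0
```

```bash
python3 go.py 435.7 365.5 105 28.5
```

```text
t 8.35 p [ 512.7 -117.4  107.3] d [0.488 0.032 0.002] rot [  0.03   0.04 -15.68] gap 0.774 F [-0.  -0.7  0.5] ff 0.0
```

Call:
step_arm(rows="0.03 0.002 0.002 0 0 -1 0.25; 0.07 0.0046 0.002 0 0 -2 0.25; 0.12 0.008 0.002 0 0 -4 0.25; 0.17 0.011 0.002 0 0 -6 0.25; 0.22 0.0145 0.002 0 0 -8 0.25; 0.27 0.018 0.002 0 0 -10 0.25; 0.32 0.021 0.002 0 0 -12 0.25; 0.37 0.024 0.002 0 0 -14 0.25; 0.42 0.0275 0.002 0 0 -15.7 0.25; 0.455 0.03 0.002 0 0 -15.7 0.25")

```text
time: 9.35
tcp_pos: [440.0, 335.7, 104.1]
orientation: [[-0.48, 0.877, 0.001], [0.877, 0.48, 0.001], [0.0, 0.001, -1.0]]
force: [1.1, -0.1, -0.3]
finger_gap: 0.625
finger_force: 0.0
```

Call:
step_arm(rows="0.023 0.009 0 0 0 0 0.25; 0.03 0.009 0 0 0 0 0.25; 0.032 0.009 0 0 0 0 0.25; 0.032 0.009 0 0 0 0 0.25")

```text
time: 9.75
tcp_pos: [433.6, 364.5, 103.6]
orientation: [[-0.477, 0.879, -0.0], [0.879, 0.477, -0.0], [-0.0, -0.0, -1.0]]
force: [0.4, 0.0, 0.3]
finger_gap: 0.623
finger_force: 0.0
```

```bash
python3 - <<'E'
from loc import *
for n in("side","top"):
    im,d=env.snapshot(n); 
    for t,c,zl,zh in (("white_box_center",(437,363),13,27),("pale_dish_center",(512,-117),14,30)):
        P,s=top_pts(n,t,c,zl,zh,d,25)
        if P is None or len(P)<20: print(n,t,None);continue
        r=cv2.minAreaRect(P[:,:2].astype(np.float32)); print(n,t,P.mean(0).round(1),np.percentile(P[:,2],[5,95]).round(1),np.round(r[0],1),np.round(r[1],1),round(r[2],1))
cv2.imwrite("pics/top3.png",np.vstack([cv2.resize(im[140:280,200:500],None,fx=2,fy=2)])[...,::-1])
E
python3 go.py 435.7 365.5 20 28.8
```

```text
side white_box_center [434.7 363.   17.6] [14.5 20.4] [434.7 363.7] [35.  37.2] 25.8
side pale_dish_center [ 511.6 -117.9   20.3] [18.1 22.6] [ 511.5 -117.3] [57.7 57.6] 19.9
top white_box_center None
top pale_dish_center [ 512.3 -114.2   21. ] [18.2 23.7] [ 512.8 -114.7] [57.8 57.7] 55.8
t 10.05 p [433.9 364.7 103.4] d [-0.0002  0.0019  0.0834] rot [-0.    0.   -0.34] gap 0.624 F [-0.3 -0.5 -0.4] ff 0.0
```

View pics/top3.png

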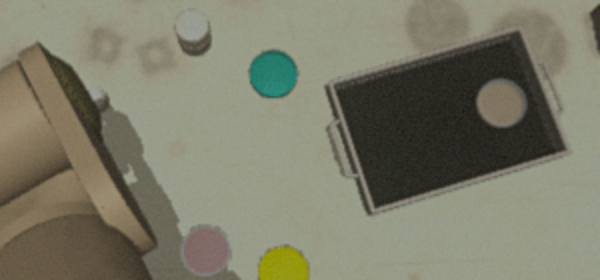

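The dish lies flat in the tray at crop (501,103), toward its far end. Next, the box.

Call:
step_arm(rows="0 0.001 0.02 0 0 0 0.25; 0 0.001 0.04 0 0 0 0.25; 0 0.001 0.06 0 0 0 0.25; 0 0.001 0.074 0 0 0 0.25; 0 0.001 0.082 0 0 0 0.25; 0 0.001 0.086 0 0 0 0.25; 0 0.001 0.086 0 0 0 0.25; 0 0.001 0.086 0 0 0 0.25")

```text
time: 10.85
tcp_pos: [434.8, 365.9, 17.9]
orientation: [[-0.477, 0.879, 0.001], [0.879, 0.477, 0.001], [-0.0, 0.001, -1.0]]
force: [0.5, 0.2, -0.1]
finger_gap: 0.625
finger_force: 0.0
```

Call:
step_arm(rows="0 0 0 0 0 0 0.1; 0 0 0 0 0 0 0; 0 0 0 0 0 0 -0.08; 0 0 0 0 0 0 -0.3; 0 0 0 0 0 0 -0.4; 0 0 0 0 0 0 -0.4; 0 0 0 0 0 0 -0.4")

```text
time: 11.55
tcp_pos: [434.6, 365.9, 17.7]
orientation: [[-0.477, 0.879, 0.001], [0.879, 0.477, 0.0], [0.0, 0.001, -1.0]]
force: [-1.8, 0.3, 5.2]
finger_gap: 0.408
finger_force: 26.2
```

Call:
step_arm(rows="0 0 -0.005 0 0 0 -0.4; 0 0 -0.015 0 0 0 -0.4; 0 0 -0.035 0 0 0 -0.4; 0 0 -0.06 0 0 0 -0.4; 0 0 -0.08 0 0 0 -0.4; 0 0 -0.085 0 0 0 -0.4; 0 0 -0.085 0 0 0 -0.4")

```text
time: 12.25
tcp_pos: [434.6, 365.9, 102.9]
orientation: [[-0.477, 0.879, 0.001], [0.879, 0.477, 0.001], [0.0, 0.001, -1.0]]
force: [0.5, -0.3, 0.6]
finger_gap: 0.405
finger_force: 25.5
```

```bash
python3 go.py 497 -48 103 12.8
```

```text
t 12.25 p [434.6 365.9 102.9] d [-3.935e-01 -1.427e-01 -3.000e-04] rot [ 7.000e-02 -1.000e-02  1.571e+01] gap 0.405 F [ 0.5 -0.3  0.6] ff 25.5
```

Call:
step_arm(rows="-0.02 -0.0073 0 0 0 1 -0.4; -0.055 -0.02 0 0 0 3 -0.4; -0.1 -0.0363 0 0 0 5 -0.4; -0.145 -0.0526 0 0 0 7 -0.4; -0.19 -0.069 0 0 0 9 -0.4; -0.235 -0.085 0 0 0 11 -0.4; -0.28 -0.1016 0 0 0 13 -0.4; -0.325 -0.118 0 0 0 15 -0.4; -0.365 -0.1324 0 0 0 15.7 -0.4; -0.385 -0.1396 0 0 0 15.7 -0.4")

```text
time: 13.25
tcp_pos: [495.5, -42.2, 101.2]
orientation: [[-0.219, 0.976, -0.002], [0.976, 0.219, 0.0], [0.0, -0.001, -1.0]]
force: [-0.5, 1.4, -0.2]
finger_gap: 0.409
finger_force: 25.5
```

Call:
step_arm(rows="-0.009 -0.001 0 0 0 0 -0.4; -0.009 -0.001 0 0 0 0 -0.4; -0.009 -0.001 0 0 0 0 -0.4")

```text
time: 13.55
tcp_pos: [496.1, -47.0, 101.9]
orientation: [[-0.223, 0.975, -0.001], [0.975, 0.223, 0.001], [0.001, -0.001, -1.0]]
force: [-0.1, 0.2, -0.2]
finger_gap: 0.409
finger_force: 25.5
```

```bash
python3 go.py 497 -48 28 12.8
```

```text
t 13.55 p [496.1 -47.  101.9] d [-0.0012  0.0007  0.0739] rot [-0.06 -0.05  0.06] gap 0.409 F [-0.1  0.2 -0.2] ff 25.5
```

Call:
step_arm(rows="0 0 0.015 0 0 0 -0.4; 0 0 0.035 0 0 0 -0.4; 0 0 0.052 0 0 0 -0.4; 0 0 0.064 0 0 0 -0.4; 0 0 0.071 0 0 0 -0.4; 0 0 0.075 0 0 0 -0.4; 0 0 0.076 0 0 0 -0.4; 0 0 0.076 0 0 0 -0.4")

```text
time: 14.35
tcp_pos: [496.8, -47.9, 26.6]
orientation: [[-0.222, 0.975, 0.0], [0.975, 0.222, -0.0], [-0.0, 0.0, -1.0]]
force: [-0.7, 0.4, -0.2]
finger_gap: 0.404
finger_force: 25.5
```

Call:
step_arm(rows="0 0 0.001 0 0 0 -0.4; 0 0 0.001 0 0 0 -0.4")

```text
time: 14.55
tcp_pos: [496.7, -48.2, 25.6]
orientation: [[-0.222, 0.975, 0.001], [0.975, 0.222, -0.0], [-0.0, 0.0, -1.0]]
force: [0.2, 0.3, -0.1]
finger_gap: 0.409
finger_force: 25.5
```

Call:
step_arm(rows="0 0 0.001 0 0 0 -0.4; 0 0 0.001 0 0 0 -0.4; 0 0 0.001 0 0 0 -0.4")

```text
time: 14.85
tcp_pos: [496.8, -48.2, 24.6]
orientation: [[-0.222, 0.975, 0.001], [0.975, 0.222, -0.0], [-0.0, 0.0, -1.0]]
force: [-1.0, -0.2, 4.6]
finger_gap: 0.405
finger_force: 26.1
```

Contact; release and lift to z ≈ 130 for the taller canister.

Call:
step_arm(rows="0 0 0 0 0 0 -0.1; 0 0 0 0 0 0 0.05; 0 0 0 0 0 0 0.15; 0 0 0 0 0 0 0.15; 0 0 -0.01 0 0 0 0.15; 0 0 -0.03 0 0 0 0.15; 0 0 -0.06 0 0 0 0.15; 0 0 -0.09 0 0 0 0.2; 0 0 -0.105 0 0 0 0.25")

```text
time: 15.75
tcp_pos: [497.2, -48.3, 132.4]
orientation: [[-0.222, 0.975, 0.004], [0.975, 0.222, -0.001], [-0.002, 0.003, -1.0]]
force: [0.2, 0.2, -0.4]
finger_gap: 0.627
finger_force: 0.0
```

```bash
python3 - <<'E'
from loc import *
for n in("side","top"):
    im,d=env.snapshot(n); 
    P,s=top_pts(n,"canister_center",(618,238),50,66,d,25)
    if P is None: print(n,None); continue
    r=cv2.minEnclosingCircle(P[:,:2].astype(np.float32)); print(n,P.mean(0).round(1),np.round(r[0],1),round(r[1],1))
E
python3 go.py 618 237 130 12.8
```

```text
side [617.8 235.8  56.1] [618.  237.6] 20.0
top None
t 15.95 p [496.4 -48.1 129.2] d [ 0.251   0.1818 -0.0008] rot [0.   0.   0.02] gap 0.623 F [ 0.9 -0.6 -0.2] ff 0.0
```

Call:
step_arm(rows="0.02 0.0145 0 0 0 0 0.3; 0.05 0.0362 0 0 0 0 0.3; 0.085 0.0615 0 0 0 0 0.3; 0.12 0.087 0 0 0 0 0.3; 0.155 0.112 0 0 0 0 0.3; 0.19 0.1375 0 0 0 0 0.3; 0.22 0.159 0 0 0 0 0.3; 0.241 0.1745 0 0 0 0 0.3; 0.251 0.182 0 0 0 0 0.3; 0.251 0.182 0 0 0 0 0.3")

```text
time: 16.95
tcp_pos: [618.2, 237.7, 127.9]
orientation: [[-0.223, 0.975, -0.002], [0.975, 0.223, -0.0], [0.0, -0.002, -1.0]]
force: [-0.7, 0.1, -0.7]
finger_gap: 0.651
finger_force: 0.0
```

Call:
step_arm(rows="0 0 0 0 0 0 0.3; 0 0 0 0 0 0 0.3")

```text
time: 17.15
tcp_pos: [618.2, 235.6, 129.2]
orientation: [[-0.22, 0.975, -0.001], [0.975, 0.22, -0.0], [-0.0, -0.001, -1.0]]
force: [-0.3, -0.2, 0.1]
finger_gap: 0.653
finger_force: 0.0
```

```bash
python3 go.py 618 236.8 28 12.8
```

```text
t 17.15 p [618.2 235.6 129.2] d [0.0012 0.0002 0.1012] rot [-0.04  0.01 -0.06] gap 0.653 F [-0.3 -0.2  0.1] ff 0.0
```

Call:
step_arm(rows="0 0 0.02 0 0 0 0.3; 0 0 0.04 0 0 0 0.3; 0 0 0.058 0 0 0 0.3; 0 0 0.075 0 0 0 0.3; 0 0 0.088 0 0 0 0.3; 0 0 0.096 0 0 0 0.3; 0 0 0.1 0 0 0 0.3; 0 0 0.101 0 0 0 0.3; 0 0 0.101 0 0 0 0.3")

```text
time: 18.05
tcp_pos: [618.7, 237.0, 28.9]
orientation: [[-0.222, 0.975, 0.001], [0.975, 0.222, 0.0], [-0.0, 0.001, -1.0]]
force: [-0.1, 0.0, -0.0]
finger_gap: 0.651
finger_force: 0.0
```

Call:
step_arm(rows="0 0 0 0 0 0 0.15; 0 0 0 0 0 0 0.05; 0 0 0 0 0 0 -0.05; 0 0 0 0 0 0 -0.2; 0 0 0 0 0 0 -0.3; 0 0 0 0 0 0 -0.3; 0 0 0 0 0 0 -0.3", grip_force=30)

```text
time: 18.75
tcp_pos: [618.8, 237.1, 28.9]
orientation: [[-0.222, 0.975, 0.001], [0.975, 0.222, 0.0], [-0.0, 0.001, -1.0]]
force: [0.4, 0.4, 6.3]
finger_gap: 0.461
finger_force: 30.3
```

Call:
step_arm(rows="0 0 -0.005 0 0 0 -0.3; 0 0 -0.015 0 0 0 -0.3; 0 0 -0.035 0 0 0 -0.3; 0 0 -0.06 0 0 0 -0.3; 0 0 -0.085 0 0 0 -0.3; 0 0 -0.1 0 0 0 -0.3; 0 0 -0.1 0 0 0 -0.3; 0 0 -0.1 0 0 0 -0.3")

```text
time: 19.55
tcp_pos: [618.0, 236.9, 127.9]
orientation: [[-0.222, 0.975, -0.001], [0.975, 0.222, -0.0], [0.0, -0.001, -1.0]]
force: [0.8, -0.6, -0.5]
finger_gap: 0.462
finger_force: 30.4
```

```bash
python3 go.py 481.5 18 129 12.8
```

```text
t 19.55 p [618.  236.9 127.9] d [-0.1831 -0.1817 -0.0009] rot [-0.05 -0.    0.01] gap 0.462 F [ 0.8 -0.6 -0.5] ff 30.4
```

Call:
step_arm(rows="-0.012 -0.012 0 0 0 0 -0.3; -0.03 -0.03 0 0 0 0 -0.3; -0.055 -0.055 0 0 0 0 -0.3; -0.08 -0.08 0 0 0 0 -0.3; -0.105 -0.105 0 0 0 0 -0.3; -0.13 -0.13 0 0 0 0 -0.3; -0.153 -0.152 0 0 0 0 -0.3; -0.17 -0.169 0 0 0 0 -0.3; -0.18 -0.179 0 0 0 0 -0.3; -0.183 -0.182 0 0 0 0 -0.3")

```text
time: 20.55
tcp_pos: [480.9, 17.5, 127.8]
orientation: [[-0.22, 0.975, -0.001], [0.975, 0.22, 0.0], [0.001, -0.001, -1.0]]
force: [0.3, -0.3, -1.5]
finger_gap: 0.461
finger_force: 30.5
```

Call:
step_arm(rows="0 0 0 0 0 0 -0.3; 0 0 0 0 0 0 -0.3")

```text
time: 20.75
tcp_pos: [481.9, 18.8, 128.2]
orientation: [[-0.222, 0.975, -0.0], [0.975, 0.222, 0.0], [0.0, -0.0, -1.0]]
force: [1.5, -0.3, -1.6]
finger_gap: 0.457
finger_force: 30.5
```

```bash
python3 - <<'E'
from h import *
im,d=env.snapshot("side"); cv2.imwrite("pics/side4.png",cv2.resize(im[160:400,180:480],None,fx=2,fy=2)[...,::-1])
E
python3 go.py 481.5 18 38 12.8
```

```text
t 20.8 p [481.9  18.8 128.2] d [-0.0007 -0.0006  0.0902] rot [ 0.   -0.01  0.07] gap 0.456 F [ 0.2  0.8 -0.7] ff 30.5
```

View pics/side4.png

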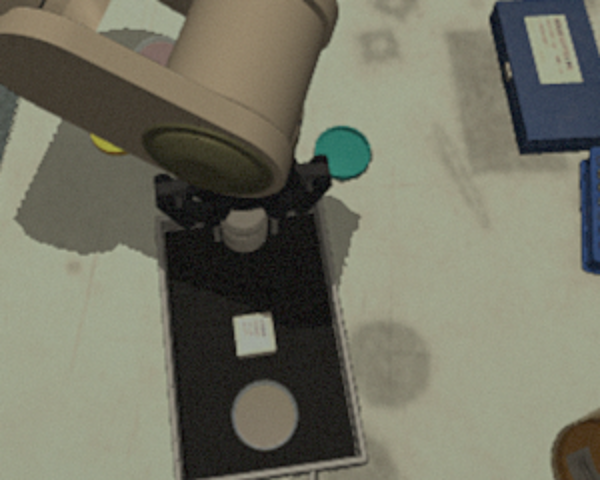

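The canister (crop (245,230)) is held upright; the box (255,335) and dish (265,415) lie flat in the tray. Lower the canister.

Call:
step_arm(rows="0 0 0.015 0 0 0 -0.3; 0 0 0.035 0 0 0 -0.3; 0 0 0.055 0 0 0 -0.3; 0 0 0.07 0 0 0 -0.3; 0 0 0.081 0 0 0 -0.3; 0 0 0.087 0 0 0 -0.3; 0 0 0.09 0 0 0 -0.3; 0 0 0.0905 0 0 0 -0.3; 0 0 0.0905 0 0 0 -0.3")

```text
time: 21.7
tcp_pos: [481.8, 18.2, 38.2]
orientation: [[-0.222, 0.975, 0.001], [0.975, 0.222, -0.0], [-0.0, 0.001, -1.0]]
force: [-0.0, -0.4, -1.0]
finger_gap: 0.461
finger_force: 30.5
```

Call:
step_arm(rows="0 0 0.001 0 0 0 -0.3; 0 0 0.001 0 0 0 -0.3")

```text
time: 21.9
tcp_pos: [481.7, 18.1, 37.1]
orientation: [[-0.222, 0.975, 0.001], [0.975, 0.222, -0.0], [-0.0, 0.001, -1.0]]
force: [-0.1, 1.2, -1.6]
finger_gap: 0.458
finger_force: 30.5
```

Call:
step_arm(rows="0 0 0.001 0 0 0 -0.3; 0 0 0.001 0 0 0 -0.3; 0 0 0.001 0 0 0 -0.3")

```text
time: 22.2
tcp_pos: [481.6, 18.2, 35.8]
orientation: [[-0.222, 0.975, 0.0], [0.975, 0.222, 0.0], [-0.0, 0.0, -1.0]]
force: [0.3, 0.0, -0.4]
finger_gap: 0.461
finger_force: 30.5
```

Call:
step_arm(rows="0 0 0.0007 0 0 0 -0.3; 0 0 0.0007 0 0 0 -0.3; 0 0 0.0007 0 0 0 -0.3")

```text
time: 22.5
tcp_pos: [481.6, 18.2, 35.8]
orientation: [[-0.222, 0.975, 0.0], [0.975, 0.222, -0.0], [-0.0, 0.0, -1.0]]
force: [-1.5, -0.1, 8.6]
finger_gap: 0.46
finger_force: 31.4
```

Call:
step_arm(rows="0 0 0 0 0 0 0; 0 0 0 0 0 0 0.1; 0 0 0 0 0 0 0.2; 0 0 0 0 0 0 0.25; 0 0 0 0 0 0 0.25; 0 0 -0.015 0 0 0 0.25; 0 0 -0.04 0 0 0 0.25; 0 0 -0.07 0 0 0 0.25; 0 0 -0.1 0 0 0 0.25; 0 0 -0.13 0 0 0 0.25")

```text
time: 23.5
tcp_pos: [481.3, 18.2, 166.3]
orientation: [[-0.222, 0.975, -0.0], [0.975, 0.222, 0.0], [0.0, -0.0, -1.0]]
force: [0.7, -0.6, 0.3]
finger_gap: 0.628
finger_force: 0.0
```

Call:
step_arm(rows="0.04 0 -0.02 0 0 0 0.25; 0.08 0 -0.04 0 0 0 0.25; 0.12 0 -0.06 0 0 0 0.25; 0.16 0 -0.06 0 0 0 0.25; 0.2 0 -0.06 0 0 0 0.25; 0.24 0 -0.06 0 0 0 0.25; 0.28 0 -0.06 0 0 0 0.25; 0.28 0 -0.06 0 0 0 0.25; 0.28 0 -0.06 0 0 0 0.25")

```text
time: 24.4
tcp_pos: [419.1, 291.5, 224.9]
orientation: [[-0.224, 0.975, -0.0], [0.975, 0.224, -0.0], [-0.0, -0.0, -1.0]]
force: [-0.1, -0.1, 0.1]
finger_gap: 0.626
finger_force: 0.0
```

Run:
```python
from h import *
im,d=env.snapshot("side"); i2,d2=env.snapshot("top")
cv2.imwrite("pics/fin.png",np.hstack([cv2.resize(im[200:400,200:400],(400,400)),cv2.resize(i2[100:300,320:520],(400,400))])[...,::-1])
s=env.state(); print(s["time"],s["tcp_pos"],s["force"])
```

```text
24.5 [419.6319113  290.41860183 225.00699066] [ 0.51943338 -0.42600103 -0.16611912]
```

View pics/fin.png

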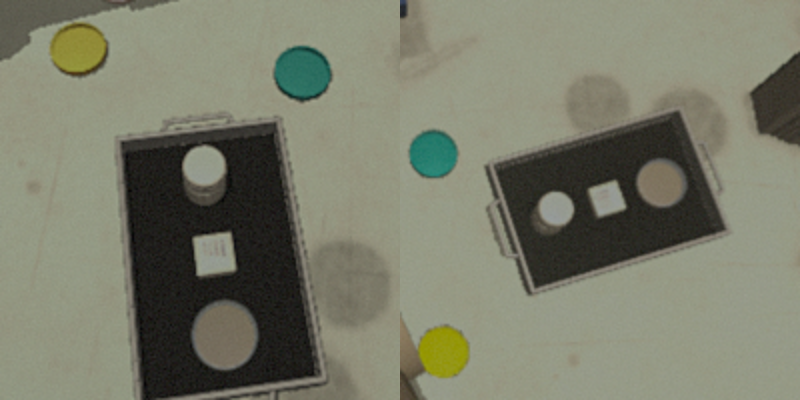

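Both views show the canister upright (left crop (205,175)), the box (214,254) and the dish (225,335) flat in a row in the tray, with the arm clear.

```bash
python3 -c "
from workcell import env
print(env.close_job())"
```

```text
the job is handed in; nothing more can be done
None
```

The tray is loaded and the job handed in at about 24.5 s of the allowed 67 s: the final pictures show the cream dish, white cover-glass box and canister upright, flat and side by side on the tray floor, with the arm clear.

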